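# Clamp a jar in the ratchet vice

## Robot

A 6-joint arm with a two-finger parallel gripper is mounted at the origin on a cart in front of the work surface, level with it; the furniture and walls round the work are solid. World frame = base frame: x ahead of the robot, y to its left, z up, the work surface at z = 0. Lengths are in m, angles in degrees, forces in N, time in s.
With the tool pointing down it reaches from about 0.35 to 0.875 m from the base axis. Payload 4.2 kg.
Tool frame: the origin (TCP) lies between the finger pads; the fingertips stand 19 mm ahead of it and the grasp point (between the pads) is the TCP; z points along the fingers, y is the line along which they close (so a half turn about z gives the same grasp; the last joint's range is limited). The gripper opens to 87 mm and grips with 3 to 60 N. Pads are 19 mm wide; open, the fingers measure 117 mm over their backs; the gripper's body (75 mm by 190 mm) begins 51 mm behind the grasp point.
Start: joints at [-51.475, 22.042, 0.453, 0, -68.411, -14.817], TCP at [0.251, -0.572, 0.242] pointing down, gripper open.
Joint ranges: [-179.83, 179.83], [-69.29, 118.12], [-61.27, 80.66], [-181.25, 117.63], [-171.15, -9.14], [-177.46, 177.46]. Speed limits (degrees/s): [159.86, 159.86, 180, 180, 180, 180].

## Interface

Orientations are given as a 3x3 rotation matrix whose columns are the frame's x, y, z axes.
In Python, from station import r gives the robot as it stands.
- The arm moves only by the tool drive_tool, never from a script. Its argument "steps" is one flat list of numbers, 7 for each row, row after row: the turn, a rotation vector about the tool's x, y, z in rad, then the shift along the tool's x, y, z in m, then the opening, from 0 (shut) to 1 (fully open). A call has 1 to 10 rows; each row shifts and turns the commanded pose from where the row before left it, along the tool's axes as they then stand; what a row does not reach is not made up. A row lasts 1/12 s, in which the tool goes at most 41.7 mm and 7.16 degrees, less where a joint would pass 70% of its speed; a pose out of reach is approached as far as the arm can. A call is refused whole if a number of a shift passes 0.0417 or a number of a turn 0.125, either way. A call with a gripper value outside its range is refused whole. The fingers move at their own pace and stop on an object; the grip force is fixed at half the most. Time passes only in rows, so rows that do not move let the fingers close. It gives the time, the measured TCP pose, the force, the opening and the grip force at its end, in the units of the state.
- r.sense(): the state, without advancing time (a new reading comes with each control period).
- r.capture(name): name is "side" or "top" or "wrist"; returns the picture (384x512x3 uint8, blue, green, red); there is no depth.
- r.camera_params(name): a dict with "camera_matrix" (3x3 intrinsics, pixels), "extrinsics" (4x4, takes a point from world to camera coordinates). Camera axes: x right, y down, z forward; pixel columns grow to the right and rows downward; lengths in m; the calibration is good to about 2 mm. A picture is of the moment at which its call begins: read the wrist's pose just before it. camera_params takes no time and is no camera call; for the wrist camera it gives the pose at the moment of the call.
- r.finish_job(): hands the job in; it is judged then, once.
The state is a dict: "time_s": time; "joints": joint angles; "joint_velocities": joint speeds; "effort": joint torques, N m; "tcp_pos": TCP position; "ee_rot": TCP orientation; "wrist_force": force on the tool from outside, world axes, zero at the start; "moment": the same for the moment, N m; "gripper_width": opening from 0.0 (shut) to 1.0 (fully open); "gripper_force": force on a finger pad.
Only numpy, scipy, OpenCV 4.12 (cv2) and the standard library are available. Lean on these libraries where they do the work, as an engineer would, in place of code of your own. Each camera call takes 0.05 s, during which the arm holds its last target. There are 200 camera calls.

## Task

Clamp the yellow-lidded jar firmly in the worktop vice, working only its handle. The ratchet was left set to open: without opening the jaw any further, first flip the red direction lever fully over to the closing side (the green dot), then swing the handle back to its right stop to feel it click round freely, and then work it to and fro until the blue jaw holds the jar tight against the far V-shaped jaw. Leave the lever on the closing side, the jar upright, and the things standing round about where they are.

Things in the scene. Friction and masses are not known exactly. Their poses are not given: they have to be found in the camera images.
- vice: Grey jar vice fixed to the worktop. Origin on the worktop under the vertical hub axis of the ratchet; z up. The handle points along its -x (to the robot) at joint 0; towards -y (to the right) stand a blue moving jaw, the jar, and a fixed V-shaped jaw (y -0.22 to -0.27). Base plate 12 mm thick, x -0.06 to 0.09, y -0.30 to 0.07; jaws 78 mm high. Turned up to 0.22 rad either way
- vice_hub (a point): Point on the hub axis 90 mm above the worktop, 14 mm above the cap of the toothed ratchet wheel (88 mm across). Two stop pins, 54 mm high, stand beside it
- handle (a joint): Ratchet handle about the hub axis, rad: 0 along the vice's -x, positive clockwise from above (knob goes left seen from the robot). Stops: -0.7 (right), 0.7 (left); starts at -0.35 to 0.4. 2 to 4 N at the knob swings it free or drives the jaw. With the jar tight it gives like a spring; push 12 to 15 N, then it springs back when let go and the jaw holds. Arm 26 mm wide, 195 mm long, top 52 mm up
- knob (a point): Centre of the black upright knob at the end of the handle, 180 mm from the hub axis, 85 mm above the worktop. Round, 28 mm in diameter, from 58 to 112 mm above the worktop; does not spin. It can be pushed from either side, or straddled by open fingers and swung both ways
- lever (a joint): Red direction lever on the handle, rad from the arm's line, within 0.4. Right (negative, white dot, seen from the robot): the handle drives only when swung right and opens the jaw. Left (positive, green dot): drives only when swung left and closes the jaw; free-wheels to the right. It stays where it is put, so push it nearly to its end (0.3 or more). Starts at about -0.37; 2 to 4 N at its post
- lever_post (a point): Middle of the upright red thumb post on the lever's free end: round, 14 mm in diameter, from 69 to 101 mm above the worktop (this point at 88 mm), 50 mm out from the lever's pivot, which lies on the arm 68 mm from the hub axis. The lever under it is 14 mm wide; the two dots lie lower (59 mm), 142 mm from the hub
- jaw_travel (a joint): Travel of the blue jaw along the vice's -y, m: 0 at the start, positive closes. Rack and pinion: 25 mm per rad of driven handle swing, less up to a tooth (0.45 rad) of lost motion a swing, so it takes two or more swings. With the jar tight in the V it stands at about 0.038. Range -0.03 to 0.06
- jaw_face (a point): Centre of the moving jaw's black rubber face, 45 mm above the worktop; the face looks along the vice's -y
- jaw: The blue moving jaw, 70 x 25 x 62 mm, with its steel rack (origin at the vice's origin as long as the travel is 0). Moved only by the handle; not to be pushed by hand
- jar_mid (a point): Centre of the jar to be clamped, half-way up: glass jar with a yellow lid, 83 mm in diameter, 146 mm high, standing loose on the vice's base plate (12 mm above the worktop) between the jaws
- jar: The same jar; origin at the centre of its underside, z up along its axis
- white_mug: Bystander: green and white mug, 101 mm high, on the right
- salt: Bystander: salt shaker with grey cap, 44 mm in diameter, 90 mm high, on the right
- timer: Bystander: red and white egg timer, 67 mm in diameter, 60 mm high, to the right near the front edge

How it is judged (in metres and radians):
On the way, in this order (a step that is already met when the one before it is completed fails the run):
1. the red lever is flipped to the closing side (value of joint lever above 0.2 rad), for 0.2 s.
2. with the lever on the closing side the handle is swung back, free-wheeling, to its right stop (value of joint lever above 0.2 rad and value of joint handle below -0.55 rad), for 0.05 s.
At the end, for the whole second after the job is handed in: The blue jaw has closed by more than 35 mm and squeezes the jar with more than 3 N, the jar stands upright (within 0.1 rad) and still, and the lever is still well over on the closing side (above 0.2 rad) (value of joint jaw_travel above 0.035 m and contact force between jar and jaw above 3 N and value of joint lever above 0.2 rad and angle between jar's own z axis and vertical below 0.1 rad and linear speed of jar below 0.02 m/s); the robot touches nothing.
It fails at once if the jaw is opened further (by more than 3 mm) (value of joint jaw_travel below -0.003 m).
It fails at once if the jaw is pushed by hand instead of by the handle (contact force between any of the fingers, the arm and jaw above 3 N).
It fails at once if the jar is tipped (angle between jar's own z axis and vertical above 0.25 rad).
It fails at once if a bystander is moved by more than 3 cm (distance of any of white_mug, salt, timer from where it was at the start of the episode above 0.03 m).
It also fails if it takes over 70 s, if anything falls off the work surface, if the arm or the gripper's body presses on something with over 40 N, if the wrist force passes 120 N, or if a joint passes its speed limit or range.

## Working session

There is one attempt and no reset: what is moved stays moved. The work goes in short steps, Python scripts to look and compute and a tool call to move; the robot and the scene stay as the last step left them, time stands still between calls to the robot, and variables do not carry over. Pictures are saved under pics/ and viewed, at most 10 in all, crops included, and the job is handed in when it is done.

Besides the shell and the picture viewer there is one more tool, called after "Emit:" as name(argument=value, ...) on one line, values as JSON. drive_tool: Moves the arm, as the interface text tells. Its arguments: {"type":"object","properties":{"steps":{"type":"array"}},"required":["steps"]}

```bash
mkdir -p pics; python3 - <<'E'
from station import r
import cv2,numpy as np
s=r.sense();print(s['time_s'],s['tcp_pos'],np.round(s['ee_rot'],3),s['gripper_width'])
a=r.capture('top');b=r.capture('side')
cv2.imwrite('pics/top0.png',a);cv2.imwrite('pics/side0.png',b)
for n in('top','side'):
  p=r.camera_params(n);print(n,np.round(p['camera_matrix'],1),np.round(p['extrinsics'],3))
E
```

```text
0.0 [ 0.25110124 -0.57174498  0.24047749] [[-0.916 -0.402 -0.001]
 [-0.402  0.916  0.002]
 [ 0.     0.002 -1.   ]] 1.000032197128554
top [[438.1   0.  258. ]
 [  0.  438.1 196.3]
 [  0.    0.    1. ]] [[-0.007 -1.    -0.004 -0.045]
 [-0.988  0.008 -0.151  0.539]
 [ 0.151  0.003 -0.988  1.439]
 [ 0.     0.     0.     1.   ]]
side [[351.    0.  261.2]
 [  0.  351.  185.4]
 [  0.    0.    1. ]] [[-0.994 -0.11  -0.012  0.505]
 [-0.044  0.49  -0.871  0.134]
 [ 0.102 -0.865 -0.492  1.005]
 [ 0.     0.     0.     1.   ]]
```

View pics/top0.png

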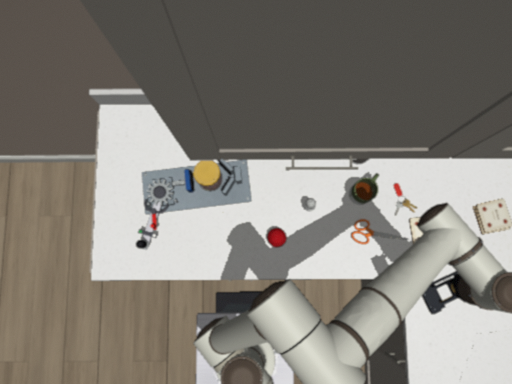

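View pics/side0.png

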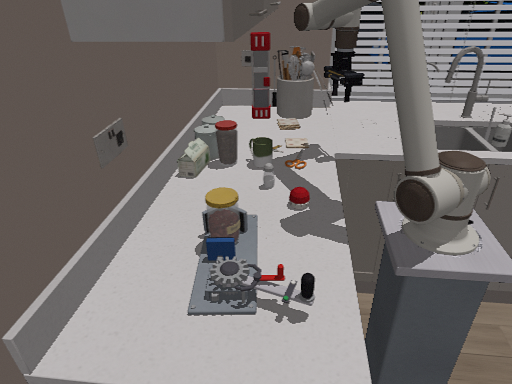

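The top view shows the hub at about (159,192), the knob at (142,244), the red lever at (155,220) and the yellow lid at (206,173). The side view shows the hub at (230,270), the knob at (308,285) and the red post at (281,270). The handle points slightly left. Next I'll triangulate.

```bash
cat > h.py <<'E'
from station import r
import cv2,numpy as np
def ray(n,uv):
  p=r.camera_params(n);E=p['extrinsics'];R=E[:3,:3];t=E[:3,3]
  d=R.T@np.linalg.inv(p['camera_matrix'])@[uv[0],uv[1],1];return -R.T@t,d/np.linalg.norm(d)
def plane(n,uv,z):
  o,d=ray(n,uv);return o+d*(z-o[2])/d[2]
def tri(uv1,uv2,n1='top',n2='side'):
  o,d=ray(n1,uv1);p,e=ray(n2,uv2)
  s=np.linalg.lstsq(np.c_[d,-e],p-o,rcond=None)[0];a=o+s[0]*d;b=p+s[1]*e
  return (a+b)/2,np.linalg.norm(a-b)
def blobs(im,lo,hi,box,amin=6):
  h=cv2.cvtColor(im,cv2.COLOR_BGR2HSV);m=cv2.inRange(h,lo,hi);k=np.zeros_like(m);x0,y0,x1,y1=box;k[y0:y1,x0:x1]=m[y0:y1,x0:x1]
  n,l,s,c=cv2.connectedComponentsWithStats(k)
  return [(np.round(c[i],1).tolist(),s[i].tolist()) for i in range(1,n) if s[i][4]>=amin]
RED=((0,150,90),(8,255,255));BLK=((0,0,0),(180,255,45));YEL=((18,120,100),(32,255,255));BLU=((105,120,50),(125,255,255))
E
python3 - <<'E'
from h import *
a=cv2.imread('pics/top0.png');b=cv2.imread('pics/side0.png')
for nm,c in zip(('RED','BLK','YEL','BLU'),(RED,BLK,YEL,BLU)):
  print(nm,'top',blobs(a,*c,(120,150,260,260)),'side',blobs(b,*c,(180,185,325,315)))
t=cv2.resize(a[150:260,125:265],None,fx=5,fy=5,interpolation=2)[:, :700]
s=cv2.resize(b[185:310,185:325],None,fx=5,fy=5,interpolation=2)[:600]
cv2.imwrite('pics/c_top.png',t);cv2.imwrite('pics/c_side.png',s)
E
```

```text
RED top [([153.7, 221.7], [151, 214, 5, 15, 46])] side [([274.0, 275.0], [260, 264, 25, 17, 162])]
BLK top [([225.0, 167.9], [220, 163, 11, 11, 26]), ([191.3, 179.8], [190, 171, 3, 19, 28]), ([141.3, 243.5], [137, 241, 9, 6, 46])] side [([241.6, 221.8], [240, 212, 4, 20, 71]), ([206.3, 222.9], [205, 214, 4, 19, 38]), ([220.0, 237.0], [208, 237, 25, 1, 25]), ([307.0, 285.4], [301, 273, 13, 26, 280]), ([256.2, 278.9], [254, 277, 6, 5, 17])]
YEL top [([206.5, 172.9], [193, 161, 27, 25, 524])] side [([221.4, 195.8], [206, 188, 32, 18, 425]), ([229.7, 204.3], [225, 202, 10, 5, 15])]
BLU top [([187.9, 180.4], [185, 170, 8, 22, 107])] side [([219.9, 247.5], [206, 238, 29, 23, 548])]
```

View pics/c_top.png

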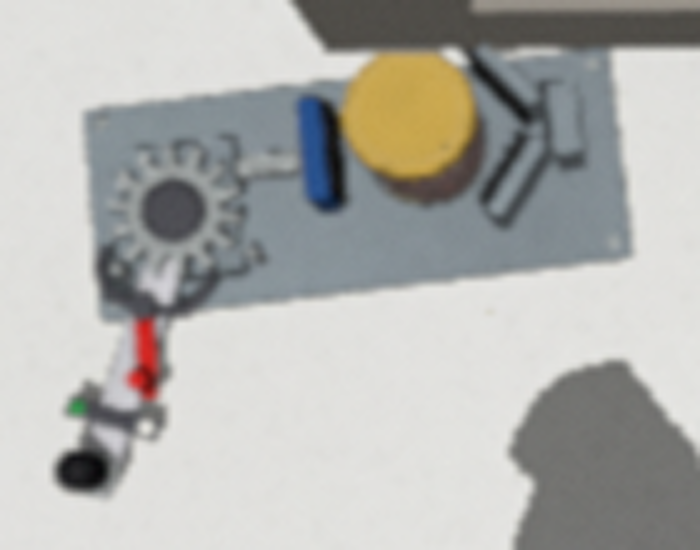

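View pics/c_side.png

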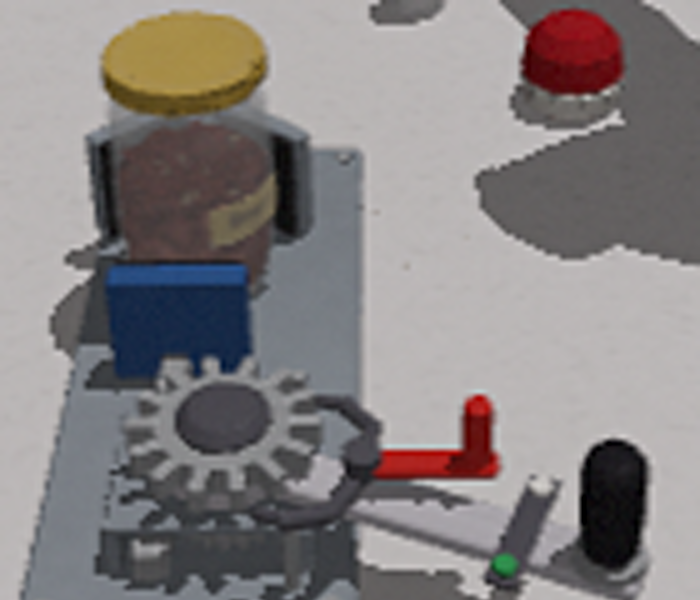

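The crops, converted to full-image pixels:

| Point | Top view | Side view |
|---|---|---|
| Hub cap | (159.6,192) | (229.8,268) |
| Knob | (141.6,243.8) | (307.8,286) |
| Post top | (153.2,225.8) | (281,265.6) |
| Green dot | (140.4,231.4) | not read |
| White dot | (154.6,235.6) | not read |

```bash
python3 - <<'E'
from h import *
f=lambda v:np.round(v,4)
hub=plane('top',(159.6,192),.076);kn=plane('top',(141.6,243.8),.112);po=plane('top',(153.2,225.8),.101)
print('hub',f(hub),f(plane('side',(229.8,268),.076)),tri((159.6,192),(229.8,268)))
print('knob',f(kn),f(plane('side',(307.8,286),.085)),tri((141.6,243.8),(307.8,275)))
print('post',f(po),f(plane('side',(281,265.6),.101)))
print('green',f(plane('top',(140.4,231.4),.059)),'white',f(plane('top',(154.6,235.6),.059)))
print('dist',np.linalg.norm((kn-hub)[:2]),np.linalg.norm((po-hub)[:2]))
# plate corners from crop
c=[plane('top',(125+x/5,150+y/5),.012) for x,y in((85,112),(103,320),(632,257),(606,50))]
print('plate',f(c))
d=c[2]-c[1];print('yaw',np.arctan2(d[0],-d[1]))
lid=plane('top',(206.5,172.9),.158);print('lid',f(lid),f(plane('side',(221.4,193),.158)))
E
```

```text
hub [0.5506 0.2759 0.076 ] [0.546 0.284 0.076] (array([0.54962651, 0.27708449, 0.06971266]), np.float64(0.003943427416735637))
knob [0.379  0.3201 0.112 ] [0.3751 0.3301 0.085 ] (array([0.37771101, 0.32156598, 0.10698949]), np.float64(0.002976729877759605))
post [0.4367 0.2877 0.101 ] [0.4323 0.2928 0.101 ]
green [0.4221 0.3397 0.059 ] white [0.408  0.2924 0.059 ]
dist 0.17723144753977574 0.11450153889794105
plate [[ 0.6307  0.3538  0.012 ]
 [ 0.4851  0.3366  0.012 ]
 [ 0.5259 -0.0262  0.012 ]
 [ 0.6719 -0.0088  0.012 ]]
yaw 0.11186268195991314
lid [0.5966 0.1114 0.158 ] [0.5981 0.1006 0.158 ]
```

Emit:
drive_tool(steps=[0,0,0,-0.029,0.029,0,1,0,0,0,-0.029,0.029,0,1,0,0,0,-0.029,0.029,0,1,0,0,0,-0.029,0.029,0,1,0,0,0,-0.029,0.029,0,1,0,0,0,-0.029,0.029,0,1,0,0,0,-0.029,0.029,0,1,0,0,0,-0.029,0.029,0,1,0,0,0,-0.029,0.029,0,1,0,0,0,-0.029,0.029,0,1])

```text
time_s: 0.93
tcp_pos: [0.4002, -0.1881, 0.2415]
ee_rot: [[-0.916, -0.402, 0.0], [-0.402, 0.916, 0.0], [-0.0, 0.0, -1.0]]
wrist_force: [1.4, -1.0, -0.1]
gripper_width: 1.0
gripper_force: 0.0
```

Emit:
drive_tool(steps=[0,0,0.111,0,0,0,1,0,0,0.111,0,0,0,1,0,0,0.111,0,0,0,1,0,0,0.111,0,0,0,1,0,0,0.111,0,0,0,1,0,0,0.111,0,0,0,1,0,0,0,0,0,0,1])

```text
time_s: 1.52
tcp_pos: [0.3999, -0.1899, 0.2412]
ee_rot: [[-0.968, 0.251, -0.001], [0.251, 0.968, 0.0], [0.001, 0.0, -1.0]]
wrist_force: [0.4, 0.4, 0.0]
gripper_width: 0.999
gripper_force: 0.0
```

Emit:
drive_tool(steps=[0,0,0,0.0072,0.0394,0,1,0,0,0,0.0072,0.0394,0,1,0,0,0,0.0072,0.0394,0,1,0,0,0,0.0072,0.0394,0,1,0,0,0,0.0072,0.0394,0,1,0,0,0,0.0072,0.0394,0,1,0,0,0,0.0072,0.0394,0,1,0,0,0,0.0072,0.0394,0,1,0,0,0,0.0072,0.0394,0,1,0,0,0,0.0072,0.0394,0,1])

```text
time_s: 2.35
tcp_pos: [0.4283, 0.2113, 0.2415]
ee_rot: [[-0.969, 0.246, -0.0], [0.246, 0.969, 0.0], [0.0, 0.0, -1.0]]
wrist_force: [1.8, 0.2, 0.3]
gripper_width: 1.0
gripper_force: 0.0
```

Emit:
drive_tool(steps=[0,0,0,0.0072,0.0394,0,1,0,0,0,0.0072,0.0394,0,1,0,0,0,0,0,0,1,0,0,0,0,0,0,1])

```text
time_s: 2.68
tcp_pos: [0.4342, 0.291, 0.2405]
ee_rot: [[-0.97, 0.245, -0.001], [0.245, 0.97, -0.001], [0.001, -0.002, -1.0]]
wrist_force: [-0.4, -0.2, -0.1]
gripper_width: 1.0
gripper_force: 0.0
```

```bash
python3 - <<'E'
from h import *
w=r.capture('wrist');cv2.imwrite('pics/w1.png',w)
print(r.sense()['tcp_pos'])
print('R',blobs(w,*RED,(0,0,512,384),30));print('K',blobs(w,*BLK,(0,0,512,384),150))
o=r.camera_params('wrist');np.savez('w1.npz',K=o['camera_matrix'],E=o['extrinsics']);print(np.round(o['extrinsics'],3))
E
```

```text
[0.43411742 0.28967343 0.24076326]
R [([264.3, 196.7], [251, 172, 29, 51, 635])]
K [([182.5, 9.6], [171, 0, 25, 22, 379]), ([284.3, 114.6], [268, 98, 34, 34, 884]), ([425.0, 267.1], [216, 220, 296, 93, 10342]), ([216.6, 337.8], [0, 224, 512, 160, 38183])]
[[ 0.245  0.97  -0.002 -0.388]
 [ 0.938 -0.236  0.255 -0.369]
 [ 0.246 -0.064 -0.967  0.302]
 [ 0.     0.     0.     1.   ]]
```

View pics/w1.png

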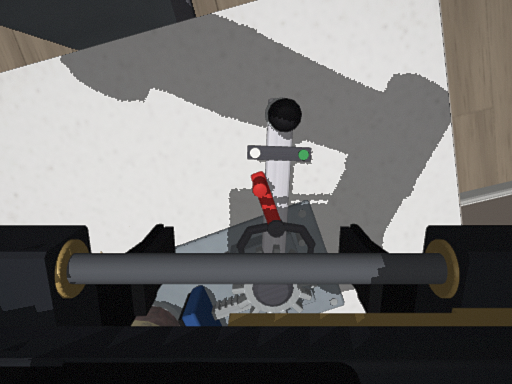

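Wrist view: the post top is at about (259,178), left of the arm's line and on the white-dot side. The knob is at (285,112), and both dots lie beyond the post.

```bash
python3 - <<'E'
from h import *
for n,uv,z in(('post',(259,177),.101),('postbase',(262,188),.069),('knob',(285,112),.112),('green',(303.5,155),.059),('white',(255,153),.059),('pivot',(276.5,230),.06)):
  print(n,np.round(plane('wrist',uv,z),4))
E
```

```text
post [0.4243 0.2951 0.101 ]
postbase [0.4422 0.2939 0.069 ]
knob [0.3755 0.3289 0.112 ]
green [0.422  0.3414 0.059 ]
white [0.4083 0.2953 0.059 ]
pivot [0.4921 0.2973 0.06  ]
```

Emit:
drive_tool(steps=[0,0,0,0,0,0.0365,1,0,0,0,0,0,0.0365,1,0,0,0,0,0,0.0365,1,0,0,0,0,0,0.0365,1,0,0,0,0,0,0,1,0,0,0,0,0,0,1])

```text
time_s: 3.23
tcp_pos: [0.4342, 0.2875, 0.0949]
ee_rot: [[-0.968, 0.25, -0.002], [0.25, 0.968, -0.004], [0.001, -0.004, -1.0]]
wrist_force: [0.4, 0.4, 0.6]
gripper_width: 1.0
gripper_force: 0.0
```

Emit:
drive_tool(steps=[0,0,0,0,0.008,0,1,0,0,0,0,0.008,0,1,0,0,0,0,0.008,0,1,0,0,0,0,0.008,0,1,0,0,0,0,0.005,0,1,0,0,0,0,0.005,0,1,0,0,0,0,0.005,0,1,0,0,0,0,0.005,0,1,0,0,0,0,0.005,0,1])

```text
time_s: 3.98
tcp_pos: [0.448, 0.344, 0.095]
ee_rot: [[-0.968, 0.25, -0.002], [0.25, 0.968, -0.002], [0.001, -0.003, -1.0]]
wrist_force: [-1.6, -1.0, -0.1]
gripper_width: 0.999
gripper_force: 1.2
```

Emit:
drive_tool(steps=[0,0,0,0,0.004,0,1,0,0,0,0,0.004,0,1,0,0,0,0,0.004,0,1])

```text
time_s: 4.23
tcp_pos: [0.4517, 0.3562, 0.0952]
ee_rot: [[-0.968, 0.25, -0.001], [0.25, 0.968, -0.001], [0.0, -0.001, -1.0]]
wrist_force: [-1.0, -2.1, -2.0]
gripper_width: 1.0
gripper_force: 1.2
```

```bash
python3 - <<'E'
from h import *
w=r.capture('wrist');cv2.imwrite('pics/w2.png',w);s=r.sense();print(s['tcp_pos'],s['wrist_force'])
print('R',blobs(w,*RED,(0,0,512,384),30));print('K',blobs(w,*BLK,(0,0,512,220),150))
h=cv2.cvtColor(w,cv2.COLOR_BGR2HSV)
print('G',blobs(w,(45,120,60),(80,255,255),(0,0,512,384),10))
E
```

```text
[0.45210729 0.35698022 0.0952648 ] [-2.15365933 -0.6889235  -1.18314747]
R [([193.6, 223.2], [180, 216, 26, 21, 244]), ([187.5, 240.2], [182, 235, 12, 11, 36]), ([176.3, 250.0], [166, 247, 22, 6, 94]), ([179.9, 292.7], [167, 284, 26, 21, 416])]
K [([151.9, 119.6], [110, 85, 85, 69, 3977])]
G [([218.0, 187.8], [209, 179, 19, 18, 254])]
```

View pics/w2.png

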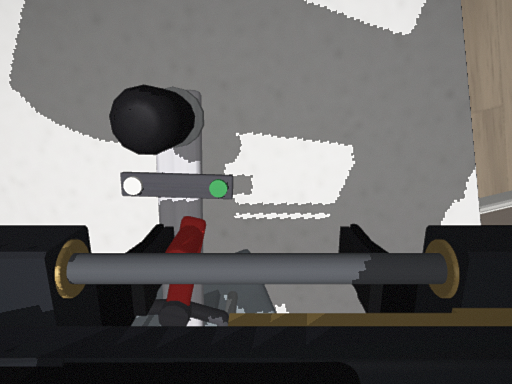

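The lever is past centre: its tip is at about (193,222), between the white dot (132,186) and the green dot (218,188). The handle has hardly moved, so I'll keep pushing.

Emit:
drive_tool(steps=[0,0,0,0,0.004,0,1,0,0,0,0,0.004,0,1,0,0,0,0,0.004,0,1,0,0,0,0,0.004,0,1,0,0,0,0,0,0,1])

```text
time_s: 4.7
tcp_pos: [0.4564, 0.3699, 0.0954]
ee_rot: [[-0.969, 0.249, -0.001], [0.249, 0.969, -0.005], [-0.001, -0.005, -1.0]]
wrist_force: [1.8, -5.8, -0.2]
gripper_width: 1.003
gripper_force: 2.8
```

```bash
cat >> h.py <<'E'
HUB=np.array([.5485,.279]);YAW=.112
def lever():
  w=r.capture('wrist');W=cv2.inRange(cv2.cvtColor(w,cv2.COLOR_BGR2HSV),(0,0,235),(180,30,255))
  g=blobs(w,(45,120,60),(80,255,255),(0,0,512,384),10);k=[b for b in blobs(w,*RED,(0,0,512,384),30)]
  if g:
    p=plane('wrist',g[0][0],.059)[:2];d=p-HUB;a=np.arctan2(d[1],-d[0]); 
    print('green',np.round(p,4),'dist',np.linalg.norm(d),'bearing',a,'handle~',a+YAW-.17)
  print('red',k); s=r.sense();print(np.round(s['tcp_pos'],4),np.round(s['wrist_force'],1),s['time_s'])
  return w
E
python3 - <<'E'
from h import *
np.set_printoptions(suppress=True)
w=lever()
for z,uv in((.069,(193,219)),):print(plane('wrist',uv,z))
E
```

```text
green [0.4242 0.3483] dist 0.14231125841268885 bearing 0.5084771697537889 handle~ 0.4504771697537888
red [([196.1, 229.1], [182, 221, 26, 22, 247]), ([168.2, 292.4], [156, 284, 26, 22, 345])]
[0.4564 0.3701 0.0954] [ 2.8 -7.  -0.7] 4.75
[0.43751688 0.34008448 0.069     ]
```

Emit:
drive_tool(steps=[0,0,0,0,-0.01,0,1,0,0,0,0,-0.01,0,1,0,0,0,0,0,-0.025,1,0,0,0,0,0,-0.025,1,0,0,0,0.023,-0.012,0,1,0,0,0,0.023,-0.012,0,1,0,0,0,0.022,-0.011,0,1,0,0,0,0,0,0,1,0,0,0,0,0,0,1])

```text
time_s: 5.5
tcp_pos: [0.3756, 0.3357, 0.1466]
ee_rot: [[-0.969, 0.248, 0.002], [0.248, 0.969, 0.003], [-0.001, 0.003, -1.0]]
wrist_force: [0.4, -0.8, 1.1]
gripper_width: 0.999
gripper_force: 0.0
```

```bash
python3 - <<'E'
from h import *
np.set_printoptions(suppress=True)
a=r.capture('top');b=r.capture('side')
cv2.imwrite('pics/side3.png',cv2.resize(b[185:310,185:325],None,fx=5,fy=5,interpolation=2)[:600])
print(blobs(b,*RED,(245,240,325,315)),blobs(b,*BLK,(245,240,325,315)),r.sense()['tcp_pos'])
E
```

```text
[([268.3, 285.6], [257, 278, 21, 18, 173])] [([303.8, 265.2], [278, 240, 47, 62, 1552]), ([253.9, 279.8], [253, 278, 3, 5, 8]), ([288.3, 292.3], [283, 286, 11, 15, 74]), ([283.1, 302.3], [281, 301, 6, 3, 7])] [0.37676794 0.3361409  0.1463035 ]
```

View pics/side3.png

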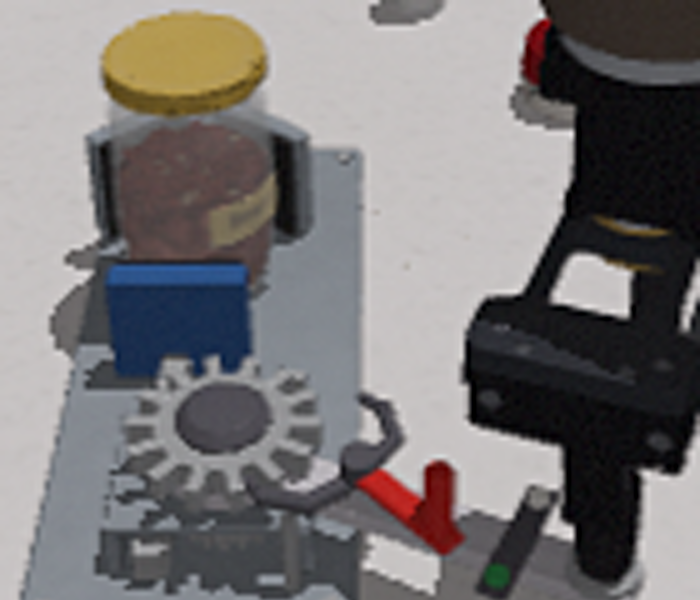

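The lever now points to the green-dot side, with its base at crop (450,545) by the dot at (497,577). The jaw hasn't moved and the fingers are over the knob. I'll lower and straddle it.

Emit:
drive_tool(steps=[0,0,0,0,0,0.031,1,0,0,0,0,0,0.031,1,0,0,0,0,0,0,0.7,0,0,0,0,0,0,0.5,0,0,0,0,0,0,0.45,0,0,0,0,0,0,0.45,0,0,0,0,0,0,0.45])

```text
time_s: 6.18
tcp_pos: [0.377, 0.3363, 0.0851]
ee_rot: [[-0.968, 0.25, 0.002], [0.25, 0.968, 0.003], [-0.001, 0.003, -1.0]]
wrist_force: [0.5, 0.0, -0.6]
gripper_width: 0.706
gripper_force: 0.0
```

Emit:
drive_tool(steps=[0,0,-0.08,0,-0.0144,0,0.45,0,0,-0.08,0,-0.0144,0,0.45,0,0,-0.08,0,-0.0144,0,0.45,0,0,-0.08,0,-0.0144,0,0.45])

```text
time_s: 6.52
tcp_pos: [0.369, 0.2796, 0.085]
ee_rot: [[-0.997, -0.073, 0.002], [-0.073, 0.997, 0.004], [-0.003, 0.004, -1.0]]
wrist_force: [-1.7, 1.7, -0.4]
gripper_width: 0.473
gripper_force: 1.2
```

Emit:
drive_tool(steps=[0,0,-0.08,0,-0.0144,0,0.45,0,0,-0.08,0,-0.0144,0,0.45,0,0,-0.08,0,-0.0144,0,0.45,0,0,-0.08,0,-0.0144,0,0.45,0,0,-0.08,0,-0.0144,0,0.45,0,0,-0.08,0,-0.0144,0,0.45,0,0,-0.08,0,-0.0144,0,0.45])

```text
time_s: 7.1
tcp_pos: [0.3987, 0.1833, 0.0846]
ee_rot: [[-0.807, -0.591, 0.0], [-0.591, 0.807, 0.001], [-0.001, 0.001, -1.0]]
wrist_force: [-2.4, 1.1, 0.4]
gripper_width: 0.451
gripper_force: 1.2
```

Emit:
drive_tool(steps=[0,0,-0.08,0,-0.0144,0,0.45,0,0,-0.08,0,-0.0144,0,0.45,0,0,-0.07,0,-0.0126,0,0.45,0,0,0,0,0,0,0.45,0,0,0,0,0,0,0.45])

```text
time_s: 7.52
tcp_pos: [0.4263, 0.1524, 0.0844]
ee_rot: [[-0.656, -0.755, 0.002], [-0.755, 0.656, 0.002], [-0.002, -0.001, -1.0]]
wrist_force: [0.6, 0.6, -0.0]
gripper_width: 0.447
gripper_force: 0.0
```

```bash
cat >> h.py <<'E'
def st():
  s=r.sense();p=s['tcp_pos'];d=p[:2]-HUB;b=np.arctan2(d[1],-d[0]);R=s['ee_rot'];F=s['wrist_force']
  print('t',round(s['time_s'],2),'rad',round(np.hypot(*d),4),'h',round(b+YAW,3),'toolbear',round(np.arctan2(R[1,0],-R[0,0]),3),'Ftan(left+)',round(F[0]*np.sin(b)+F[1]*np.cos(b),1),'F',np.round(F,1),'z',round(p[2],4))
def blue():
  b=r.capture('side');cv2.imwrite('pics/s_last.png',b);a=r.capture('top');cv2.imwrite('pics/t_last.png',a)
  print('blue side',blobs(b,*BLU,(180,185,325,315)),'top',blobs(a,*BLU,(120,150,260,260)),'lid',blobs(a,*YEL,(120,150,260,260)),'red side',blobs(b,*RED,(240,230,325,330)))
E
python3 -c "
from h import *
st();blue()"
```

```text
t 7.52 rad 0.176 h -0.691 toolbear -0.855 Ftan(left+) 0.0 F [ 0.6  0.6 -0. ] z 0.0844
blue side [([219.7, 247.4], [206, 237, 29, 23, 541])] top [([187.9, 180.5], [185, 170, 8, 22, 107])] lid [([206.5, 172.9], [193, 161, 27, 25, 525])] red side [([269.3, 251.3], [257, 240, 21, 19, 138])]
```

Emit:
drive_tool(steps=[0,0,-0.02,0,-0.004,0,0.45,0,0,-0.02,0,-0.004,0,0.45,0,0,0,0,0,0,0.45])

```text
time_s: 7.87
tcp_pos: [0.4317, 0.1475, 0.0839]
ee_rot: [[-0.623, -0.782, 0.001], [-0.782, 0.623, 0.0], [-0.001, -0.0, -1.0]]
wrist_force: [-1.3, -0.1, -1.3]
gripper_width: 0.451
gripper_force: 0.0
```

```bash
python3 -c "
from h import *
st()"
```

```text
t 7.87 rad 0.1759 h -0.732 toolbear -0.898 Ftan(left+) 0.9 F [-1.3 -0.1 -1.3] z 0.0839
```

Emit:
drive_tool(steps=[0,0,0.08,-0.0012,0.0144,0,0.45,0,0,0.08,-0.0012,0.0144,0,0.45,0,0,0.08,-0.0012,0.0144,0,0.45,0,0,0.08,-0.0012,0.0144,0,0.45,0,0,0.08,-0.0012,0.0144,0,0.45,0,0,0.08,-0.0012,0.0144,0,0.45,0,0,0.08,-0.0012,0.0144,0,0.45,0,0,0.08,-0.0012,0.0144,0,0.45,0,0,0.08,-0.0012,0.0144,0,0.45])

```text
time_s: 8.62
tcp_pos: [0.3711, 0.2595, 0.084]
ee_rot: [[-0.985, -0.174, 0.001], [-0.174, 0.985, -0.001], [-0.001, -0.001, -1.0]]
wrist_force: [5.3, -4.7, -0.0]
gripper_width: 0.45
gripper_force: 2.7
```

```bash
python3 -c "
from h import *
st();blue()"
```

```text
t 8.62 rad 0.1785 h 0.002 toolbear -0.175 Ftan(left+) -5.2 F [ 5.3 -4.7 -0. ] z 0.084
blue side [([220.7, 245.1], [207, 235, 28, 23, 574])] top [([191.1, 180.2], [188, 169, 7, 22, 91])] lid [([206.3, 172.9], [193, 161, 27, 25, 534])] red side [([275.8, 270.6], [261, 261, 25, 17, 161])]
```

Jaw closing (about 10 mm so far). I'll continue the swing.

Emit:
drive_tool(steps=[0,0,0.08,-0.0012,0.0144,0,0.45,0,0,0.08,-0.0012,0.0144,0,0.45,0,0,0.08,-0.0012,0.0144,0,0.45,0,0,0.08,-0.0012,0.0144,0,0.45,0,0,0.08,-0.0012,0.0144,0,0.45,0,0,0.08,-0.0012,0.0144,0,0.45,0,0,0.08,-0.0012,0.0144,0,0.45,0,0,0.08,-0.0012,0.0144,0,0.45])

```text
time_s: 9.38
tcp_pos: [0.3909, 0.3677, 0.0829]
ee_rot: [[-0.894, 0.449, -0.004], [0.449, 0.894, -0.007], [0.0, -0.008, -1.0]]
wrist_force: [0.6, -5.4, 2.3]
gripper_width: 0.451
gripper_force: 2.5
```

```bash
python3 -c "
from h import *
st();blue()"
```

```text
t 9.38 rad 0.1808 h 0.625 toolbear 0.465 Ftan(left+) -4.4 F [ 0.6 -5.4  2.3] z 0.0829
blue side [([221.4, 241.8], [207, 231, 29, 23, 550])] top [([195.5, 181.4], [193, 169, 7, 22, 69])] lid [([208.8, 172.7], [196, 161, 26, 25, 525])] red side [([257.0, 284.9], [253, 282, 8, 8, 33])]
```

Emit:
drive_tool(steps=[0,0,0.08,-0.0012,0.0144,0,0.45,0,0,-0.08,0,-0.0144,0,0.45,0,0,-0.08,0,-0.0144,0,0.45,0,0,-0.08,0,-0.0144,0,0.45,0,0,-0.08,0,-0.0144,0,0.45,0,0,-0.08,0,-0.0144,0,0.45,0,0,-0.08,0,-0.0144,0,0.45,0,0,-0.08,0,-0.0144,0,0.45,0,0,-0.08,0,-0.0144,0,0.45])

```text
time_s: 10.23
tcp_pos: [0.3805, 0.2673, 0.0825]
ee_rot: [[-0.993, -0.12, -0.019], [-0.12, 0.993, 0.016], [0.017, 0.019, -1.0]]
wrist_force: [-1.6, 2.9, 0.6]
gripper_width: 0.451
gripper_force: 1.3
```

```bash
python3 -c "
from h import *
st();blue()"
```

```text
t 10.23 rad 0.1684 h 0.042 toolbear -0.121 Ftan(left+) 3.0 F [-1.6  2.9  0.6] z 0.0825
blue side [([221.5, 241.1], [208, 231, 28, 22, 552])] top [([195.8, 181.6], [193, 169, 8, 22, 71])] lid [([209.2, 172.6], [197, 161, 26, 25, 532])] red side [([275.1, 273.9], [261, 265, 24, 17, 160])]
```

Emit:
drive_tool(steps=[0,0,-0.08,0,-0.0144,0,0.45,0,0,-0.08,0,-0.0144,0,0.45,0,0,-0.08,0,-0.0144,0,0.45,0,0,-0.08,0,-0.0144,0,0.45,0,0,-0.08,0,-0.0144,0,0.45,0,0,-0.08,0,-0.0144,0,0.45,0,0,-0.08,0,-0.0144,0,0.45,0,0,-0.08,0,-0.0144,0,0.45,0,0,-0.08,0,-0.0144,0,0.45])

```text
time_s: 11.08
tcp_pos: [0.4351, 0.1529, 0.0798]
ee_rot: [[-0.67, -0.742, -0.018], [-0.743, 0.669, 0.015], [0.001, 0.024, -1.0]]
wrist_force: [-0.8, 3.0, 1.2]
gripper_width: 0.458
gripper_force: 1.0
```

```bash
python3 -c "
from h import *
st();blue()"
```

```text
t 11.08 rad 0.1696 h -0.727 toolbear -0.837 Ftan(left+) 2.6 F [-0.8  3.   1.2] z 0.0798
blue side [([221.5, 241.0], [208, 231, 28, 22, 549])] top [([195.8, 181.8], [193, 169, 8, 22, 72])] lid [([209.2, 172.6], [197, 161, 26, 25, 533])] red side [([269.0, 250.6], [257, 240, 21, 18, 136])]
```

Emit:
drive_tool(steps=[0,0,0,0.005,0.004,-0.003,0.45,0.01,0,0,0.005,0.002,-0.002,0.45,0.01,0,0.08,-0.0006,0.0144,0,0.45,0,0,0.08,-0.0006,0.0144,0,0.45,0,0,0.08,-0.0006,0.0144,0,0.45,0,0,0.08,-0.0006,0.0144,0,0.45,0,0,0.08,-0.0006,0.0144,0,0.45])

```text
time_s: 11.77
tcp_pos: [0.3798, 0.2072, 0.0855]
ee_rot: [[-0.909, -0.417, -0.005], [-0.417, 0.909, -0.0], [0.004, 0.002, -1.0]]
wrist_force: [2.6, -1.3, 0.4]
gripper_width: 0.449
gripper_force: 1.0
```

```bash
python3 -c "
from h import *
st();blue()"
```

```text
t 11.77 rad 0.1833 h -0.29 toolbear -0.43 Ftan(left+) -2.2 F [ 2.6 -1.3  0.4] z 0.0855
blue side [([221.6, 241.1], [208, 231, 28, 22, 548])] top [([195.8, 181.5], [193, 169, 8, 22, 69])] lid [([209.2, 172.6], [197, 161, 26, 25, 532])] red side [([274.7, 261.0], [261, 251, 23, 16, 151])]
```

Emit:
drive_tool(steps=[0,0,0.08,-0.0006,0.0144,0,0.45,0,0,0.08,-0.0006,0.0144,0,0.45,0,0,0.06,-0.0005,0.0108,0,0.45])

```text
time_s: 12.12
tcp_pos: [0.3679, 0.2432, 0.0851]
ee_rot: [[-0.977, -0.211, -0.006], [-0.211, 0.977, -0.003], [0.006, -0.002, -1.0]]
wrist_force: [5.4, -4.3, -1.1]
gripper_width: 0.451
gripper_force: 2.5
```

```bash
python3 -c "
from h import *
st();blue()"
```

```text
t 12.12 rad 0.1841 h -0.084 toolbear -0.213 Ftan(left+) -5.2 F [ 5.4 -4.3 -1.1] z 0.0851
blue side [([221.6, 240.4], [208, 230, 28, 23, 549])] top [([197.0, 181.1], [194, 169, 8, 21, 66])] lid [([210.6, 172.4], [198, 160, 26, 26, 538])] red side [([275.5, 267.8], [261, 259, 24, 15, 155])]
```

Emit:
drive_tool(steps=[0,0,0.06,-0.0009,0.0108,0,0.45,0,0,0.06,-0.0009,0.0108,0,0.45,0,0,0.06,-0.0009,0.0108,0,0.45,0,0,0.04,-0.0005,0.0072,0,0.45])

```text
time_s: 12.55
tcp_pos: [0.3647, 0.2809, 0.0844]
ee_rot: [[-1.0, 0.008, -0.01], [0.008, 1.0, -0.006], [0.01, -0.006, -1.0]]
wrist_force: [-2.0, -3.9, 3.4]
gripper_width: 0.45
gripper_force: 2.0
```

```bash
python3 -c "
from h import *
st();blue()"
```

```text
t 12.55 rad 0.1838 h 0.122 toolbear 0.008 Ftan(left+) -3.9 F [-2.  -3.9  3.4] z 0.0844
blue side [([221.9, 239.0], [208, 229, 28, 22, 545])] top [([198.5, 180.9], [196, 168, 7, 22, 73])] lid [([212.1, 172.3], [199, 160, 27, 26, 535])] red side [([275.0, 274.5], [261, 266, 24, 16, 165])]
```

Emit:
drive_tool(steps=[0,0,0.04,-0.0007,0.0072,0,0.45,0,0,0.04,-0.0007,0.0072,0,0.45])

```text
time_s: 12.82
tcp_pos: [0.3663, 0.2944, 0.0842]
ee_rot: [[-0.996, 0.087, -0.011], [0.087, 0.996, -0.007], [0.01, -0.008, -1.0]]
wrist_force: [-4.9, -7.1, 4.4]
gripper_width: 0.449
gripper_force: 3.5
```

```bash
python3 -c "
from h import *
st();blue()"
```

```text
t 12.82 rad 0.1828 h 0.196 toolbear 0.087 Ftan(left+) -7.5 F [-4.9 -7.1  4.4] z 0.0842
blue side [([221.8, 238.9], [208, 229, 28, 22, 547])] top [([198.8, 180.7], [196, 168, 7, 22, 70])] lid [([212.4, 172.3], [200, 160, 26, 26, 532])] red side [([274.0, 276.9], [260, 269, 24, 16, 161])]
```

Emit:
drive_tool(steps=[0,0,0.02,-0.0006,0.0036,0,0.45,0,0,0.02,-0.0006,0.0036,0,0.45,0,0,0.02,-0.0006,0.0036,0,0.45])

```text
time_s: 13.17
tcp_pos: [0.3688, 0.3048, 0.0838]
ee_rot: [[-0.989, 0.146, -0.011], [0.146, 0.989, -0.007], [0.01, -0.008, -1.0]]
wrist_force: [-5.6, -6.3, 2.4]
gripper_width: 0.45
gripper_force: 3.1
```

```bash
python3 -c "
from h import *
st();blue()"
```

```text
t 13.17 rad 0.1815 h 0.255 toolbear 0.147 Ftan(left+) -7.0 F [-5.6 -6.3  2.4] z 0.0838
blue side [([222.0, 238.3], [208, 228, 28, 22, 538])] top [([199.2, 181.0], [197, 168, 6, 22, 67])] lid [([212.7, 172.3], [200, 160, 27, 26, 534])] red side [([272.7, 278.7], [259, 270, 24, 18, 172])]
```

Emit:
drive_tool(steps=[0,0,0.02,-0.0006,0.0036,0,0.45,0,0,0.02,-0.0006,0.0036,0,0.45])

```text
time_s: 13.43
tcp_pos: [0.3705, 0.311, 0.0836]
ee_rot: [[-0.983, 0.186, -0.013], [0.186, 0.983, -0.009], [0.011, -0.011, -1.0]]
wrist_force: [-7.0, -7.0, 3.4]
gripper_width: 0.454
gripper_force: 4.0
```

```bash
python3 -c "
from h import *
st();blue()"
```

```text
t 13.43 rad 0.1808 h 0.29 toolbear 0.187 Ftan(left+) -8.1 F [-7.  -7.   3.4] z 0.0836
blue side [([222.0, 238.2], [208, 228, 28, 22, 541])] top [([199.3, 181.1], [197, 168, 7, 22, 69])] lid [([212.7, 172.3], [200, 160, 27, 26, 533])] red side [([272.4, 279.9], [259, 271, 23, 18, 172])]
```

Emit:
drive_tool(steps=[0,0,0.02,0,0.004,0,0.45,0,0,0.02,0,0.004,0,0.45])

```text
time_s: 13.7
tcp_pos: [0.3722, 0.3182, 0.0834]
ee_rot: [[-0.974, 0.225, -0.013], [0.225, 0.974, -0.01], [0.01, -0.012, -1.0]]
wrist_force: [-4.7, -9.7, 2.3]
gripper_width: 0.449
gripper_force: 4.7
```

```bash
python3 -c "
from h import *
st();blue()"
```

```text
t 13.7 rad 0.1806 h 0.331 toolbear 0.227 Ftan(left+) -10.5 F [-4.7 -9.7  2.3] z 0.0834
blue side [([222.0, 238.2], [208, 228, 28, 22, 541])] top [([199.4, 181.2], [197, 168, 7, 22, 70])] lid [([212.7, 172.3], [200, 160, 27, 26, 533])] red side [([271.3, 281.1], [258, 273, 23, 17, 167])]
```

Emit:
drive_tool(steps=[0,0,0.02,0,0.004,0,0.45])

```text
time_s: 13.88
tcp_pos: [0.3729, 0.3216, 0.0834]
ee_rot: [[-0.97, 0.244, -0.013], [0.244, 0.97, -0.01], [0.01, -0.013, -1.0]]
wrist_force: [-5.0, -10.1, 2.5]
gripper_width: 0.453
gripper_force: 5.1
```

```bash
python3 -c "
from h import *
st();blue()"
```

```text
t 13.88 rad 0.1807 h 0.35 toolbear 0.246 Ftan(left+) -11.0 F [ -5.  -10.1   2.5] z 0.0834
blue side [([222.0, 238.2], [208, 228, 28, 22, 540])] top [([199.4, 181.2], [197, 168, 7, 22, 70])] lid [([212.7, 172.3], [200, 160, 27, 26, 533])] red side [([271.2, 281.8], [258, 274, 22, 17, 169])]
```

Jar is tight: the jaw and lid have stopped and the handle is springing. I'll push to about 14 N.

Emit:
drive_tool(steps=[0,0,0.02,0,0.004,0,0.45,0,0,0.02,0,0.004,0,0.45])

```text
time_s: 14.15
tcp_pos: [0.3747, 0.3287, 0.0833]
ee_rot: [[-0.959, 0.283, -0.014], [0.283, 0.959, -0.012], [0.01, -0.016, -1.0]]
wrist_force: [-4.5, -10.8, 4.5]
gripper_width: 0.448
gripper_force: 6.0
```

```bash
python3 -c "
from h import *
st()"
```

```text
t 14.15 rad 0.1807 h 0.39 toolbear 0.287 Ftan(left+) -11.6 F [ -4.5 -10.8   4.5] z 0.0833
```

Emit:
drive_tool(steps=[0,0,0.02,0,0.004,0,0.45,0,0,0.02,0,0.004,0,0.45,0,0,0,0,0,0,0.45])

```text
time_s: 14.4
tcp_pos: [0.377, 0.3363, 0.0833]
ee_rot: [[-0.947, 0.321, -0.015], [0.321, 0.947, -0.013], [0.01, -0.017, -1.0]]
wrist_force: [-5.5, -10.4, 5.4]
gripper_width: 0.455
gripper_force: 6.0
```

```bash
python3 -c "
from h import *
st();blue()"
```

```text
t 14.4 rad 0.1808 h 0.434 toolbear 0.327 Ftan(left+) -11.6 F [ -5.5 -10.4   5.4] z 0.0833
blue side [([222.0, 238.1], [208, 228, 28, 22, 538])] top [([199.4, 180.9], [197, 168, 7, 22, 71])] lid [([212.8, 172.3], [200, 160, 27, 26, 536])] red side [([266.0, 284.0], [257, 278, 17, 15, 101])]
```

Emit:
drive_tool(steps=[0,0,0.02,0,0.004,0,0.45,0,0,0.02,0,0.004,0,0.45,0,0,0.02,0,0.004,0,0.45,0,0,0,0,0,0,0.45])

```text
time_s: 14.83
tcp_pos: [0.3806, 0.3462, 0.0831]
ee_rot: [[-0.926, 0.377, -0.016], [0.377, 0.926, -0.016], [0.009, -0.021, -1.0]]
wrist_force: [-6.6, -12.3, 7.6]
gripper_width: 0.453
gripper_force: 7.4
```

```bash
python3 -c "
from h import *
st();blue()"
```

```text
t 14.83 rad 0.1809 h 0.493 toolbear 0.387 Ftan(left+) -13.9 F [ -6.6 -12.3   7.6] z 0.0831
blue side [([222.0, 238.0], [208, 228, 28, 22, 541])] top [([199.6, 180.8], [197, 168, 7, 22, 69])] lid [([212.9, 172.3], [200, 160, 27, 26, 537])] red side [([262.8, 284.4], [256, 279, 13, 14, 73])]
```

Emit:
drive_tool(steps=[0,0,0.02,0,0.004,0,0.45,0,0,0,0,0,0,0.45,0,0,-0.03,0,-0.0054,0,0.45,0,0,-0.03,0,-0.0054,0,0.45,0,0,-0.03,0,-0.0054,0,0.45,0,0,-0.03,0,-0.0054,0,0.45,0,0,-0.03,0,-0.0054,0,0.45])

```text
time_s: 15.52
tcp_pos: [0.3741, 0.3279, 0.0835]
ee_rot: [[-0.968, 0.251, -0.012], [0.252, 0.968, -0.007], [0.01, -0.01, -1.0]]
wrist_force: [-5.8, -5.2, 0.8]
gripper_width: 0.448
gripper_force: 2.9
```

```bash
python3 -c "
from h import *
st();blue()"
```

```text
t 15.52 rad 0.1811 h 0.385 toolbear 0.254 Ftan(left+) -6.5 F [-5.8 -5.2  0.8] z 0.0835
blue side [([222.0, 238.0], [208, 228, 28, 22, 541])] top [([199.5, 180.8], [197, 168, 7, 22, 70])] lid [([212.9, 172.3], [200, 160, 27, 26, 534])] red side [([270.2, 282.8], [258, 276, 21, 16, 165])]
```

Emit:
drive_tool(steps=[0,0,-0.03,0,-0.0054,0,0.45,0,0,-0.03,0,-0.0054,0,0.45,0,0,-0.03,0,-0.0054,0,0.45,0,0,-0.03,0,-0.0054,0,0.45,0,0,0,0,0,0,0.45])

```text
time_s: 16.03
tcp_pos: [0.3717, 0.3093, 0.0846]
ee_rot: [[-0.991, 0.134, -0.007], [0.134, 0.991, -0.002], [0.007, -0.003, -1.0]]
wrist_force: [-0.1, -5.4, -2.1]
gripper_width: 0.449
gripper_force: 2.1
```

```bash
python3 -c "
from h import *
st();blue()"
```

```text
t 16.03 rad 0.1794 h 0.281 toolbear 0.134 Ftan(left+) -5.3 F [-0.1 -5.4 -2.1] z 0.0846
blue side [([222.0, 238.1], [208, 228, 28, 22, 542])] top [([199.4, 181.0], [197, 168, 7, 22, 70])] lid [([212.8, 172.3], [200, 160, 27, 26, 534])] red side [([272.4, 279.6], [259, 272, 23, 16, 167])]
```

Emit:
drive_tool(steps=[0,0,-0.03,0,-0.0054,0,0.45,0,0,-0.03,0,-0.0054,0,0.45,0,0,-0.03,0,-0.0054,0,0.45,0,0,-0.03,0,-0.0054,0,0.45,0,0,0,0,0,0,0.45])

```text
time_s: 16.55
tcp_pos: [0.371, 0.2907, 0.0855]
ee_rot: [[-1.0, 0.015, -0.004], [0.015, 1.0, 0.003], [0.004, 0.003, -1.0]]
wrist_force: [0.2, 0.6, 0.3]
gripper_width: 0.448
gripper_force: 0.0
```

```bash
python3 -c "
from h import *
st();blue()"
```

```text
t 16.55 rad 0.1779 h 0.178 toolbear 0.015 Ftan(left+) 0.6 F [0.2 0.6 0.3] z 0.0855
blue side [([222.0, 238.2], [208, 228, 28, 22, 538])] top [([199.4, 181.2], [197, 168, 7, 22, 70])] lid [([212.7, 172.3], [200, 160, 27, 26, 534])] red side [([273.2, 278.4], [260, 271, 23, 16, 161])]
```

Emit:
drive_tool(steps=[0,0,0,0,-0.003,0,0.6,0,0,0,0,0,0,0.6,0,0,0,0,0,-0.02,0.6,0,0,0,0,0,-0.03,0.6,0,0,0,0,0,-0.04,0.6,0,0,0,0,0,-0.04,0.6,0,0,0,-0.01,0,-0.03,0.6,0,0,0,0,-0.04,0,0.6,0,0,0,0,-0.04,0,0.6,0,0,0,0,-0.04,0,0.6])

```text
time_s: 17.48
tcp_pos: [0.3791, 0.1659, 0.2454]
ee_rot: [[-1.0, 0.015, -0.005], [0.015, 1.0, 0.001], [0.005, 0.001, -1.0]]
wrist_force: [0.9, -0.6, 0.8]
gripper_width: 0.6
gripper_force: 0.0
```

```bash
python3 - <<'E'
from h import *
st();blue()
a=cv2.imread('pics/t_last.png');b=cv2.imread('pics/s_last.png')
cv2.imwrite('pics/end.png',np.hstack([cv2.resize(a[150:275,120:260],(400,357)),cv2.resize(b[185:310,185:325],(400,357))]))
# jaw travel by vice top edge of blue jaw (z .074?) in top view
a0=cv2.imread('pics/top0.png')
p0=plane('top',blobs(a0,*BLU,(120,150,260,260))[0][0],.062);p1=plane('top',blobs(a,*BLU,(120,150,260,260))[0][0],.062)
print('travel~',np.linalg.norm(p1-p0))
E
```

```text
t 17.48 rad 0.2037 h -0.477 toolbear 0.015 Ftan(left+) -1.0 F [ 0.9 -0.6  0.8] z 0.2454
blue side [([221.9, 238.3], [208, 228, 28, 22, 542])] top [([199.4, 181.3], [197, 168, 7, 22, 69])] lid [([212.7, 172.3], [200, 160, 27, 26, 532])] red side [([273.9, 277.9], [260, 269, 23, 18, 168])]
travel~ 0.03873466400808853
```

View pics/end.png

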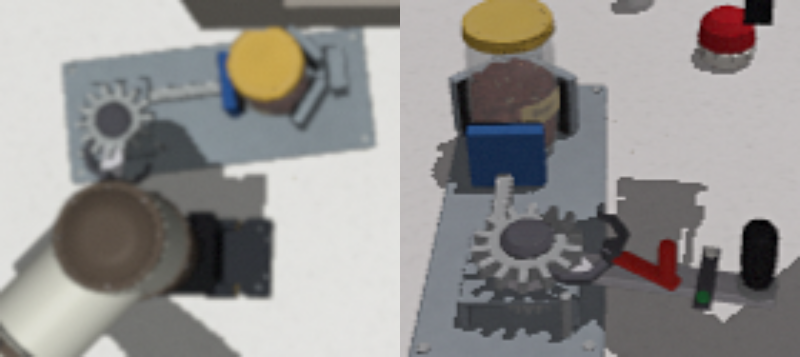

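The jar is upright between the blue jaw and the V jaw, with about 38.7 mm of travel. The lever is on the green side and the gripper is clear, so I'll hand in.

```bash
python3 -c "
from station import r
print(r.finish_job())"
```

```text
the job is handed in; nothing more can be done
None
```

I handed the job in with the jar clamped upright against the V jaw, measured jaw travel of about 38.7 mm, and the red lever on the green side; the hand-in returned no verdict, and I did not measure the squeeze on the jar or re-check the bystanders.

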